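# Lift the bread roll with the tongs

## Task

Take the clear cover off the cake stand and set it down gently, level and wholly on the round wooden stand. Then pick up the tongs, take the bread roll with them without crushing it, lift it to about 10 cm above the cake stand's plate and finish while still holding it there in the tongs. Neither hand nor arm may touch the roll, and the tea bottle, handset and mouse stay where they are.

Things in the scene. Friction and masses are not known exactly. Their poses are not given: they have to be found in the camera images.
- cake_stand: fixed white ceramic cake stand, round flat plate 160 mm across on a foot, plate top 45 mm above the table (its edge is 6 mm thick, the space under the edge is open). Origin: centre of the foot's underside, on the table; z up.
- wood_stand: fixed round wooden stand 156 mm across on three feet, flat top 35 mm above the table, empty at the start. Origin: centre, on the table; z up. It and the tongs rest swap sides (left or right of the robot's middle line) from one start to another.
- cover: loose clear bottomless cover, 160 g, standing over the roll on the cake stand: round, 132 mm across, 4 mm wall, straight sides 56 mm high (free height inside 56 mm), sloping top up to 80 mm, black round knob: neck 18 mm across at 85 mm, head 26 mm across from 90 to 108 mm, top at 112 mm above the rim. Origin: centre of the open rim, in the rim's plane; z up through the knob.
- roll: loose round bread roll, brown crust, 50 mm across at its widest (14 mm above its underside), 36 mm high, 35 g, treated as firm; it stands on the cake stand up to 15 mm off its centre. Origin: centre of the underside; z up.
- tongs: loose steel spring tongs, 100 g, 205 mm long, lying on edge: the jaws open and close horizontally. Origin: on the centre line midway between the two red grips, level with the jaws' bottom edges; centre of mass within 15 mm of it. x along the centre line to the tips (ends at +97 mm, pivot at -100 mm), y to the left jaw, z up. Open: 63 mm over the middle of the grips, 66 mm at their front ends.
- jaw_left: left (+y) jaw: steel strip 22 mm high with a red grip on its outer face (52 mm long about tongs x = 0, 21 mm high). Origin on its pivot, at the bottom edge; x along the strip to the tip. A spring holds the jaws open: closing starts at about 5 N at the grips and takes 7.5 N at the roll. Each 1 mm less over the grips takes 1.75 mm off the gap between the tips.
- jaw_right: right (-y) jaw, mirror image of the left. Squeezed to about 57 to 59 mm over the red grips the tongs can be carried, still open enough (60 to 63 mm) to pass round the roll; closed on the roll they measure about 51 mm over the grips. With the roll between the tips a grip of 20 to 40 N at the red grips is ample; 80 N crushes it.
- left_tip (a point): middle of the inner face of the left tip paddle (50 mm long, 26 mm high), at tongs x = +73 mm, 13 mm above the tongs' underside. Open, the two paddles stand about 70 mm apart here; the paddles are parallel when closed on the roll.
- right_tip (a point): middle of the inner face of the right tip paddle, 13 mm above the tongs' underside.
- tongs_rest: fixed bamboo tongs rest: base strip 134 x 34 x 6 mm along x and two crosspieces 14 x 110 mm, 20 mm high, centred at x = -60 and +60 mm; the tongs lie on top of the crosspieces, their red grips over the 106 mm gap between. Origin: centre, on the table; z up.
- tea_bottle: bystander: tea bottle, 64 mm across, 200 mm high, standing. Origin: centre of its underside.
- handset: bystander: black and yellow handset lying flat, 145 x 56 x 28 mm, with a stub aerial 72 mm long on its +x end. Origin: centre of its underside, x along its length.
- mouse: bystander: white computer mouse 98 x 58 x 34 mm. Origin: centre of its underside, x along its length.
There are look-alikes about, which are no part of the job. What is shaped like the tongs but blue or green is not meant.

How it is judged:
On the way, in this order (a step that is already met when the one before it is completed fails the run):
1. the cover stands level on the wooden stand, let go (horizontal distance between cover and wood_stand below 0.02 m and z of cover in the frame of wood_stand between 0.031 and 0.039 m and angle between cover's own z axis and vertical below 0.06 rad and contact force between cover and wood_stand above 0.5 N and contact force between each of the arm, the fingers and cover below 0.1 N), for 0.2 s.
2. the tongs are held in the fingers, lifted off their rest, the roll still on the cake stand (z of tongs in the frame of tongs_rest above 0.035 m and contact force between the fingers and tongs above 1 N and contact force between tongs and tongs_rest below 0.05 N and contact force between roll and cake_stand above 0.1 N), for 0.2 s.
At the end, for the whole second after the job is handed in: The roll is held still between both jaws of the tongs, its underside at least 60 mm above the plate, touched by nothing else; the tongs are held by the fingers and rest on nothing; the cover stands level on the wooden stand with its centre within 20 mm of the stand's centre, at rest and untouched (z of roll in the frame of cake_stand above 0.105 m and contact force between each of jaw_left, jaw_right and roll above 0.2 N and contact force between the fingers and tongs above 1 N and contact force between roll and cake_stand below 0.02 N and contact force between each of the fingers, the arm and roll below 0.1 N and contact force between roll and cover below 0.02 N and contact force between tongs and cake_stand below 0.05 N and contact force between tongs and tongs_rest below 0.05 N and contact force between tongs and cover below 0.05 N and height (world z) of tongs above 0.08 m and linear speed of roll below 0.03 m/s and horizontal distance between cover and wood_stand below 0.02 m and z of cover in the frame of wood_stand between 0.031 and 0.039 m and angle between cover's own z axis and vertical below 0.06 rad and linear speed of cover below 0.02 m/s and contact force between each of the fingers, the arm and cover below 0.1 N); the arm keeps its last pose, push and grip.
It fails at once if the hand or arm touches the roll (contact force between any of the fingers, the arm and roll above 0.5 N).
It fails at once if the roll is crushed (more than 35 N from a jaw) (contact force between any of jaw_left, jaw_right and roll above 35 N).
It fails at once if the roll falls off the cake stand (z of roll in the frame of cake_stand below 0.035 m).
It fails at once if the cover is dropped (linear speed of cover above 0.5 m/s and contact force between the fingers and cover below 0.05 N).
It fails at once if the tea bottle, the handset or the mouse is moved by more than 20 mm (distance of any of tea_bottle, handset, mouse from where it was at the start of the episode above 0.02 m).
It also fails if it takes over 67 s, if anything falls off the work surface, if the arm or the gripper's body presses on something with over 40 N, if the wrist force passes 120 N, or if a joint passes its speed limit or range.

## Robot

A 6-joint arm with a two-finger parallel gripper is mounted at the origin on the work surface. World frame = base frame: x ahead of the robot, y to its left, z up, the work surface at z = 0. Lengths are in m, angles in rad, forces in N, time in s.
With the tool pointing down it reaches from about 0.25 to 0.775 m from the base axis. Payload 8.9 kg.
Tool frame: the origin (TCP) lies on the centre line of the jaws, within the pads' length; the fingertips stand arm.nose_length ahead of it and the grasp point (between the pads) lies 8 mm behind it (arm.nose_length is the distance from the TCP to the fingertips, in m); z points along the fingers, y is the line along which they close (so a half turn about z gives the same grasp; the last joint's range is limited). The gripper opens to 85 mm and grips with 20 to 120 N. Pads are 22 mm wide; open, the fingers measure 114 mm over their backs; the gripper's body (76 mm by 85 mm) begins 54 mm behind the grasp point. The pads swing forward as they close: fully open they stand 13 mm farther back than shut.
Start: joints at [1.035, 0.291, -0.153, 1.127, 0, 1.431], TCP at [0.203, 0.484, 0.242] pointing down, gripper open.
Joint ranges: [-2.52, 2.52], [-0.91, 1.74], [-1.3, 1.37], [-1.96, 2.02], [-1.52, 1.47], [-3.14, 3.14]. Speed limits (rad/s): [2.22, 2.22, 2.79, 3.14, 3.14, 3.14].

## Interface

Orientations are given as a 3x3 rotation matrix whose columns are the frame's x, y, z axes.
In Python, from cell import arm, imaging, finish_job gives the robot as it stands. The module is installed in compiled form; this text tells all that it offers.
- The arm moves only by the tool move_arm, never from a script. Its argument "motion" is a list of rows, each a list of 3 entries, a list of its own where there are three numbers: the turn, a rotation vector about the tool's x, y, z in degrees, then the shift along the tool's x, y, z in cm, then the finger opening in cm, from 0 to 8.54. A call has 1 to 5 rows; each row shifts and turns the commanded pose from where the row before left it, along the tool's axes as they then stand; what a row does not reach is not made up. A row lasts 1/12 s, in which the tool goes at most 41.7 mm and 7.16 degrees, less where a joint would pass 70% of its speed; a pose out of reach is approached as far as the arm can. A call is refused whole if a number of a shift passes 4.17 or a number of a turn 7.16, either way. A call with a gripper value outside its range is refused whole. The fingers move at their own pace and stop on an object; "squeeze" is the grip in N (left out, the last holds). Time passes only in rows, so rows that do not move let the fingers close. It gives the time, the measured TCP pose, the force, the opening and the grip force at its end, in the units of the state.
- arm.sense(): the state, without advancing time (a new reading comes with each control period).
- imaging.get_image(name): name is "scene" or "top" or "wrist"; returns the picture (420x560x3 uint8, blue, green, red); there is no depth.
- imaging.camera_model(name): a dict with "mtx" (3x3 intrinsics, pixels), "world_to_cam" (4x4, takes a point from world to camera coordinates). Camera axes: x right, y down, z forward; pixel columns grow to the right and rows downward; lengths in m; the calibration is good to about 2 mm. The wrist camera is an equidistant fisheye: a pixel r from the principal point sees the ray r / f radians off the axis. A picture is of the moment at which its call begins: read the wrist's pose just before it. camera_model takes no time and is no camera call; for the wrist camera it gives the pose at the moment of the call.
- finish_job(): hands the job in; it is judged then, once.
The state is a dict: "time": time; "qpos": joint angles; "joint_vel": joint speeds; "joint_efforts": joint torques, N m; "position": TCP position; "eef_rot": TCP orientation; "force": force on the tool from outside, world axes, zero at the start; "moment": the same for the moment, N m; "grip_width": finger opening in m; "gripper_force": force on a finger pad.
Only numpy, scipy, OpenCV 4.12 (cv2) and the standard library are available. Lean on these libraries where they do the work, as an engineer would, in place of code of your own. Each camera call takes 0.05 s, during which the arm holds its last target. There are 200 camera calls.

## Working session

There is one attempt and no reset: what is moved stays moved. The work goes in short steps, Python scripts to look and compute and a tool call to move; the robot and the scene stay as the last step left them, time stands still between calls to the robot, and variables do not carry over. Pictures are saved under pics/ and viewed, at most 10 in all, crops included, and the job is handed in when it is done.

Besides the shell and the picture viewer there is one more tool, called after ">>>" as name([rows], argument=value, ...), one row to a line, values as JSON. move_arm: Moves the arm, as the interface text tells. Its arguments: {"type":"object","properties":{"motion":{"type":"array","items":{"type":"array"}},"squeeze":{"type":"number"}},"required":["motion"]}

```bash
mkdir -p pics; ls
python3 - <<'E'
from cell import arm, imaging
import cv2,json
s=arm.sense(); print({k:s[k] for k in("time","position","eef_rot","grip_width")}, arm.nose_length)
for n in("scene","top"):
    im=imaging.get_image(n); cv2.imwrite(f"pics/{n}0.png",im); m=imaging.camera_model(n); print(n,m)
E
```

```text
pics
{'time': 0.0, 'position': array([0.20266343, 0.48383521, 0.24172405]), 'eef_rot': array([[-9.22303416e-01,  3.86465967e-01, -6.81870681e-04],
       [ 3.86466522e-01,  9.22302734e-01, -1.13808955e-03],
       [ 1.89058316e-04, -1.31318407e-03, -9.99999120e-01]]), 'grip_width': 0.08506325382859313} 0.011
scene {'mtx': array([[423.13292591,   0.        , 285.06593904],
       [  0.        , 423.13292591, 206.45094233],
       [  0.        ,   0.        ,   1.        ]]), 'world_to_cam': array([[-0.55037599,  0.83480762, -0.01350919,  0.33181915],
       [ 0.54138079,  0.34451299, -0.76695348, -0.16098462],
       [-0.63560452, -0.4294264 , -0.64156049,  1.4433188 ],
       [ 0.        ,  0.        ,  0.        ,  1.        ]])}
top {'mtx': array([[439.54272971,   0.        , 278.1261975 ],
       [  0.        , 439.54272971, 211.48064071],
       [  0.        ,   0.        ,   1.        ]]), 'world_to_cam': array([[-0.01753782, -0.9997264 , -0.01547717, -0.06389465],
       [-0.98415798,  0.01999196, -0.17616297,  0.44199085],
       [ 0.17642419,  0.01214247, -0.98423933,  1.26242503],
       [ 0.        ,  0.        ,  0.        ,  1.        ]])}
```

View pics/top0.png

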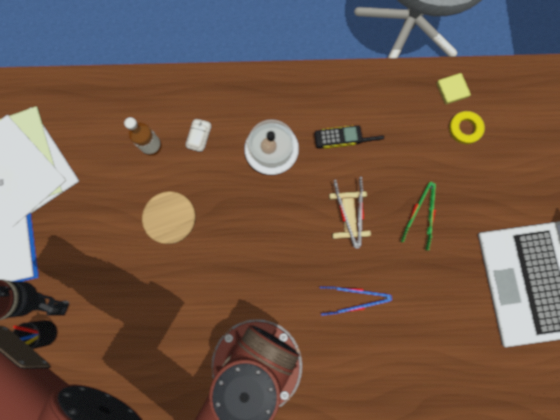

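View pics/scene0.png

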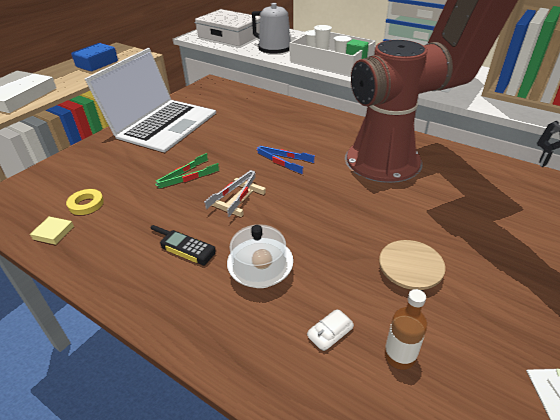

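The top view shows the cover with its knob at (270,136) on the cake stand, and the empty wooden stand at (168,217). Three things are shaped like tongs: steel with red grips on the bamboo rest at (350,212), green at (420,215) and blue at (357,300). The steel pair fits the description. I'll confirm it in an enlarged crop and measure.

```bash
cat > h.py <<'E'
import numpy as np, cv2
from cell import arm, imaging
def ray(cam,uv):
    m=imaging.camera_model(cam); K=m["mtx"];T=m["world_to_cam"];R=T[:3,:3]
    d=R.T@np.linalg.solve(K,[uv[0],uv[1],1.]); return -R.T@T[:3,3], d/np.linalg.norm(d)
def plane(cam,uv,z):
    o,d=ray(cam,uv); return o+d*(z-o[2])/d[2]
def tri(a,ua,b,ub):
    A=np.zeros((3,3));v=np.zeros(3);R=[]
    for c,u in((a,ua),(b,ub)):
        o,d=ray(c,u);P=np.eye(3)-np.outer(d,d);A+=P;v+=P@o;R.append((o,d))
    p=np.linalg.solve(A,v); return p,[np.linalg.norm(np.cross(p-o,d)) for o,d in R]
def blobs(mask,box,minA=8):
    x0,y0,x1,y1=box; m=np.zeros_like(mask); m[y0:y1,x0:x1]=mask[y0:y1,x0:x1]
    n,_,st,c=cv2.connectedComponentsWithStats(m); return [(tuple(c[i].round(1)),int(st[i,4]),m) for i in range(1,n) if st[i,4]>=minA]
E
python3 - <<'E'
from h import *
np.set_printoptions(precision=4,suppress=True)
I={n:cv2.imread(f"pics/{n}0.png") for n in("top","scene")}
H={n:cv2.cvtColor(I[n],cv2.COLOR_BGR2HSV) for n in I}
# knob
kb={}
for n,b in(("top",(255,120,285,160)),("scene",(240,215,275,245))):
    m=(I[n].max(2)<70).astype(np.uint8)*255
    l=blobs(m,b,15); print(n,"knob",[(x[0],x[1]) for x in l]); kb[n]=max(l,key=lambda x:x[1])[0]
print("knob",tri("top",kb["top"],"scene",kb["scene"]))
# wood
for n,b in(("top",(130,180,210,255)),("scene",(365,230,460,300))):
    m=cv2.inRange(H[n],(10,60,150),(28,170,255)); l=max(blobs(m,b,50),key=lambda x:x[1])
    c=max(cv2.findContours(l[2],0,1)[0],key=cv2.contourArea); e=cv2.fitEllipse(cv2.convexHull(c))
    print(n,"wood",e, plane(n,e[0],.030))
# plate
for n,b in(("top",(235,110,310,185)),("scene",(215,215,305,295))):
    m=((H[n][...,1]<70)&(H[n][...,2]>90)).astype(np.uint8)*255
    l=max(blobs(m,b,50),key=lambda x:x[1]);c=max(cv2.findContours(l[2],0,1)[0],key=cv2.contourArea); e=cv2.fitEllipse(cv2.convexHull(c))
    print(n,"plate",e,plane(n,e[0],.042))
# red grips, roll
for n,b in(("top",(320,170,385,255)),("scene",(195,160,275,225))):
    m=(((H[n][...,0]<6)|(H[n][...,0]>172))&(H[n][...,1]>130)&(H[n][...,2]>90)).astype(np.uint8)*255
    print(n,"red",[(x[0],x[1],plane(n,x[0],.031)) for x in blobs(m,b,5)])
t=cv2.resize(I["top"][165:260,310:450],None,fx=5,fy=5,interpolation=cv2.INTER_CUBIC)[:, :420]
k=cv2.resize(I["top"][110:185,235:310],None,fx=5,fy=5,interpolation=cv2.INTER_CUBIC)
c=np.zeros((480,800,3),np.uint8);c[:475,:420]=t;c[:375,425:800]=k;cv2.imwrite("pics/crop1.png",c)
E
```

```text
top knob [((np.float64(270.4), np.float64(135.8)), 44)]
scene knob [((np.float64(256.5), np.float64(231.8)), 127)]
knob (array([ 0.6383, -0.0544,  0.1406]), [np.float64(0.0013230126759391629), np.float64(0.001323012675939158)])
top wood ((167.91502380371094, 217.1261444091797), (50.92019271850586, 53.54694747924805), 50.59418869018555) [0.4318 0.2572 0.03  ]
scene wood ((411.97393798828125, 263.15093994140625), (45.64402389526367, 67.47991943359375), 106.01134490966797) [0.4312 0.2603 0.03  ]
top plate ((271.0931396484375, 147.3705596923828), (54.345558166503906, 55.66550827026367), 6.616305828094482) [ 0.638  -0.0544  0.042 ]
scene plate ((258.93109130859375, 256.4687805175781), (64.10809326171875, 67.03699493408203), 92.78692626953125) [ 0.6248 -0.0622  0.042 ]
top red [((np.float64(341.9), np.float64(214.9)), 31, array([ 0.4279, -0.2612,  0.031 ])), ((np.float64(363.0), np.float64(214.0)), 9, array([ 0.4294, -0.3237,  0.031 ]))]
scene red [((np.float64(273.3), np.float64(160.7)), 6, array([ 0.2436, -0.2827,  0.031 ])), ((np.float64(196.2), np.float64(174.9)), 17, array([ 0.4394, -0.443 ,  0.031 ])), ((np.float64(228.8), np.float64(183.9)), 9, array([ 0.421 , -0.3258,  0.031 ])), ((np.float64(243.7), np.float64(193.0)), 50, array([ 0.4324, -0.2595,  0.031 ])), ((np.float64(225.2), np.float64(191.3)), 26, array([ 0.4556, -0.3114,  0.031 ]))]
```

View pics/crop1.png

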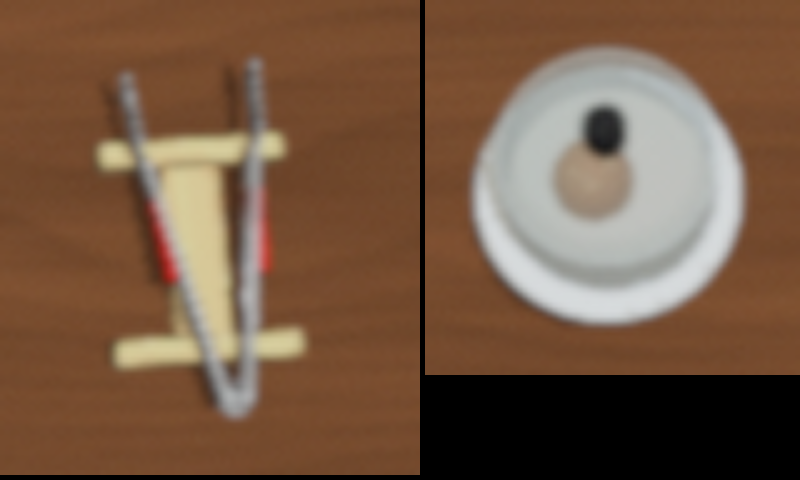

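The crop confirms it: steel strips with red grips on the bamboo rest, left grip about (342,215) and right grip about (363,214), tips pointing away from the robot. The knob is at (0.638, -0.054) and the wooden stand at (0.431, 0.258). I'll go above the knob.

>>> move_arm([
  [[0, 0, 0], [-3.4, -1.8, 0], 8.5],
  [[0, 0, 0], [-3.4, -1.8, 0], 8.5],
  [[0, 0, 0], [-3.4, -1.8, 0], 8.5],
  [[0, 0, 0], [-3.4, -1.8, 0], 8.5],
  [[0, 0, 0], [-3.4, -1.8, 0], 8.5],
])

```text
time: 0.52
position: [0.3254, 0.3339, 0.2421]
eef_rot: [[-0.923, 0.386, -0.0], [0.386, 0.923, -0.0], [0.0, -0.0, -1.0]]
force: [0.1, 0.7, 0.4]
grip_width: 0.0847
gripper_force: 0.0
```

>>> move_arm([
  [[0, 0, 0], [-3.4, -1.8, 0], 8.5],
  [[0, 0, 0], [-3.4, -1.8, 0], 8.5],
  [[0, 0, 0], [-3.4, -1.8, 0], 8.5],
  [[0, 0, 0], [-3.4, -1.8, 0], 8.5],
  [[0, 0, 0], [-3.4, -1.8, 0], 8.5],
])

```text
time: 0.93
position: [0.4476, 0.185, 0.2422]
eef_rot: [[-0.922, 0.387, -0.0], [0.387, 0.922, 0.0], [0.0, -0.0, -1.0]]
force: [0.5, 0.6, 0.1]
grip_width: 0.0849
gripper_force: 0.0
```

>>> move_arm([
  [[0, 0, 0], [-3.4, -1.8, 0], 8.5],
  [[0, 0, 0], [-3.4, -1.8, 0], 8.5],
  [[0, 0, 0], [-3.4, -1.8, 0], 8.5],
  [[0, 0, 0], [-3.4, -1.8, 0], 8.5],
  [[0, 0, 0], [0, 0, 0], 8.5],
])

```text
time: 1.35
position: [0.5481, 0.0628, 0.2416]
eef_rot: [[-0.921, 0.391, 0.001], [0.391, 0.921, -0.002], [-0.002, -0.001, -1.0]]
force: [-1.6, 0.3, -0.3]
grip_width: 0.0852
gripper_force: 0.0
```

```bash
cat >> h.py <<'E'
def shift(goal):
    s=arm.sense(); return s["eef_rot"].T@(np.array(goal)-s["position"])*100
E
python3 - <<'E'
from h import *
np.set_printoptions(precision=4,suppress=True)
print(shift([.638,-.0544,.142]),arm.sense()["position"],arm.sense()["eef_rot"],arm.sense()["time"])
# tongs from first top view, top edges at z=.043
pv=plane("top",(357.4,246),.042);L=plane("top",(335.2,181),.044);R=plane("top",(361,178),.044)
print("pivot",pv,"L",L,"R",R,"yaw",np.degrees(np.arctan2(*((L+R)/2-pv)[[1,0]])),np.linalg.norm((L+R)/2-pv))
I=cv2.imread("pics/top0.png");H=cv2.cvtColor(I,cv2.COLOR_BGR2HSV)
m=cv2.inRange(H,(8,20,110),(22,140,235))
for u in ((268.6,145.8),):print("roll top",plane("top",u,.045+.022))
print("roll scene",plane("scene",(262,258),.045+.018), "tri",tri("top",(268.6,145.8),"scene",(262,258)))
E
```

```text
[-12.836   -7.2685   9.9892] [0.5481 0.0628 0.2416] [[-0.9205  0.3907  0.0014]
 [ 0.3907  0.9205 -0.0018]
 [-0.002  -0.0011 -1.    ]] 1.35
pivot [ 0.3336 -0.3007  0.042 ] L [ 0.5285 -0.2439  0.044 ] R [ 0.5361 -0.321   0.044 ] yaw 5.23007934891058 0.19951876808457555
roll top [ 0.6347 -0.0477  0.067 ]
roll scene [ 0.6404 -0.0404  0.063 ] tri (array([ 0.6369, -0.0457,  0.0573]), [np.float64(0.0020026687401423658), np.float64(0.0020026687401423294)])
```

>>> move_arm([
  [[0, 0, 0], [-3.2, -1.8, 0], 8.5],
  [[0, 0, 0], [-3.2, -1.8, 0], 8.5],
  [[0, 0, 0], [-3.2, -1.8, 0], 8.5],
  [[0, 0, 0], [-3.2, -1.8, 0], 8.5],
  [[0, 0, 0], [0, 0, 0], 8.5],
])

```text
time: 1.77
position: [0.6375, -0.0532, 0.2408]
eef_rot: [[-0.921, 0.39, 0.0], [0.39, 0.921, -0.002], [-0.001, -0.001, -1.0]]
force: [-0.8, 0.0, -0.6]
grip_width: 0.0851
gripper_force: 0.0
```

```bash
cat >> h.py <<'E'
def fray(m,uv):
    K=m["mtx"];T=m["world_to_cam"];R=T[:3,:3]
    a=np.array([(uv[0]-K[0,2])/K[0,0],(uv[1]-K[1,2])/K[1,1]]);r=np.hypot(*a)
    d=R.T@np.array([*(a/max(r,1e-9)*np.sin(r)),np.cos(r)]); return -R.T@T[:3,3],d
def fplane(m,uv,z):
    o,d=fray(m,uv); return o+d*(z-o[2])/d[2]
E
python3 - <<'E'
from h import *
np.set_printoptions(precision=4,suppress=True)
m=imaging.camera_model("wrist"); im=imaging.get_image("wrist"); cv2.imwrite("pics/w1.png",im)
print(shift([.638,-.0544,.142]),m)
k=(im.max(2)<60).astype(np.uint8)*255
for b in blobs(k,(0,0,560,420),60): print(b[:2],fplane(m,b[0],.157))
E
```

```text
[-0.3467 -0.2399  9.8828] {'mtx': array([[325.1923,   0.    , 272.1197],
       [  0.    , 325.1923, 213.4394],
       [  0.    ,   0.    ,   1.    ]]), 'world_to_cam': array([[ 0.3904,  0.9206, -0.0002, -0.2004],
       [ 0.875 , -0.371 ,  0.311 , -0.6167],
       [ 0.2863, -0.1216, -0.9504,  0.1898],
       [ 0.    ,  0.    ,  0.    ,  1.    ]])}
((np.float64(178.5), np.float64(247.0)), 315) [ 0.6253 -0.1232  0.157 ]
((np.float64(97.6), np.float64(285.2)), 490) [ 0.6295 -0.2116  0.157 ]
((np.float64(271.6), np.float64(371.5)), 35389) [ 0.7682 -0.1086  0.157 ]
```

View pics/w1.png

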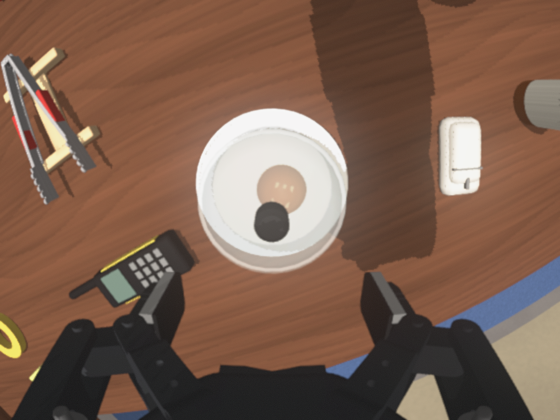

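The wrist view shows the knob at (271,222), the roll at (282,188) under the cover, and the fingers open on either side below.

Run:
```python
from h import *
np.set_printoptions(precision=4,suppress=True)
im=cv2.imread("pics/w1.png"); m=imaging.camera_model("wrist")
k=(im.max(2)<75).astype(np.uint8)*255
b=max(blobs(k,(240,190,310,250),60),key=lambda x:x[1]); print(b[:2],fplane(m,b[0],.150))
H=cv2.cvtColor(im,cv2.COLOR_BGR2HSV)
r=cv2.inRange(H,(5,50,120),(20,150,250)); b=max(blobs(r,(225,140,330,235),60),key=lambda x:x[1]); 
c=max(cv2.findContours(b[2],0,1)[0],key=cv2.contourArea);e=cv2.minEnclosingCircle(c); print("roll",b[:2],e,fplane(m,e[0],.062))
# plate edge points -> world circle
w=((H[...,1]<60)&(H[...,2]>215)).astype(np.uint8)*255
b=max(blobs(w,(185,95,360,275),60),key=lambda x:x[1]);c=cv2.convexHull(max(cv2.findContours(b[2],0,1)[0],key=cv2.contourArea))[:,0]
c=c[c[:,1]<185]
P=np.array([fplane(m,p,.045)[:2] for p in c.astype(float)])
A=np.c_[2*P,np.ones(len(P))];x=np.linalg.lstsq(A,(P**2).sum(1),rcond=None)[0];print("plate",x[:2],np.sqrt(x[2]+x[:2]@x[:2]),len(P))
print(arm.sense()["position"],shift([.638,-.0544,.142]))
```

```text
Traceback (most recent call last):
ValueError: max() iterable argument is empty
```

Run:
```python
from h import *
np.set_printoptions(precision=4,suppress=True)
im=cv2.imread("pics/w1.png"); m=imaging.camera_model("wrist")
print(im[222,271])
k=(im.max(2)<120).astype(np.uint8)*255
b=max(blobs(k,(240,190,310,250),60),key=lambda x:x[1]); print(b[:2],fplane(m,b[0],.150))
H=cv2.cvtColor(im,cv2.COLOR_BGR2HSV); print(H[185,280])
r=cv2.inRange(H,(5,40,120),(20,150,250)); b=max(blobs(r,(225,140,330,235),20),key=lambda x:x[1]); 
c=max(cv2.findContours(b[2],0,1)[0],key=cv2.contourArea);e=cv2.minEnclosingCircle(c); print("roll",b[:2],e,fplane(m,e[0],.062))
w=((H[...,1]<60)&(H[...,2]>215)).astype(np.uint8)*255
b=max(blobs(w,(185,95,360,275),60),key=lambda x:x[1]);c=cv2.convexHull(max(cv2.findContours(b[2],0,1)[0],key=cv2.contourArea))[:,0]
c=c[c[:,1]<185]
P=np.array([fplane(m,p,.045)[:2] for p in c.astype(float)])
A=np.c_[2*P,np.ones(len(P))];x=np.linalg.lstsq(A,(P**2).sum(1),rcond=None)[0];print("plate",x[:2],np.sqrt(x[2]+x[:2]@x[:2]),len(P))
print(arm.sense()["position"],shift([.638,-.0544,.142]))
```

```text
[76 79 83]
((np.float64(271.4), np.float64(221.7)), 1092) [ 0.6343 -0.0501  0.15  ]
[ 13  68 215]
roll ((np.float64(281.7), np.float64(187.0)), 1705) ((281.28570556640625, 189.17857360839844), 24.749685287475586) [ 0.6355 -0.0402  0.062 ]
plate [ 0.6321 -0.0494] 0.07926412662342917 30
[ 0.6358 -0.0508  0.2408] [-0.3467 -0.2399  9.8828]
```

>>> move_arm([
  [[0, 0, 0], [0, 0, 3.0], 8.5],
  [[0, 0, 0], [0, 0, 3.0], 8.5],
  [[0, 0, 0], [0, 0, 2.5], 8.5],
  [[0, 0, 0], [0, 0, 1.4], 8.5],
  [[0, 0, 0], [0, 0, 0], 6.0],
], squeeze=30)

```text
time: 2.23
position: [0.6319, -0.0468, 0.1397]
eef_rot: [[-0.923, 0.386, -0.006], [0.386, 0.923, 0.001], [0.006, -0.001, -1.0]]
force: [-0.3, 1.2, 0.1]
grip_width: 0.0756
gripper_force: 0.0
```

>>> move_arm([
  [[0, 0, 0], [0, 0, 0], 4.0],
  [[0, 0, 0], [0, 0, 0], 3.0],
  [[0, 0, 0], [0, 0, 0], 2.2],
  [[0, 0, 0], [0, 0, 0], 2.2],
  [[0, 0, 0], [0, 0, 0], 2.2],
], squeeze=30)

```text
time: 2.65
position: [0.6354, -0.0483, 0.1446]
eef_rot: [[-0.922, 0.387, 0.002], [0.387, 0.922, -0.001], [-0.002, 0.0, -1.0]]
force: [-1.3, -1.2, 4.6]
grip_width: 0.0246
gripper_force: 33.2
```

>>> move_arm([
  [[0, 0, 0], [0, 0, 0], 2.2],
  [[0, 0, 0], [0, 0, 0], 2.2],
  [[0, 0, 0], [0, 0, 0], 2.2],
])

```text
time: 2.9
position: [0.6354, -0.0484, 0.1445]
eef_rot: [[-0.922, 0.387, 0.002], [0.387, 0.922, -0.001], [-0.002, 0.0, -1.0]]
force: [-1.4, -1.6, 6.5]
grip_width: 0.0247
gripper_force: 33.4
```

>>> move_arm([
  [[0, 0, 0], [0, 0, -0.5], 2.2],
  [[0, 0, 0], [0, 0, -1.0], 2.2],
  [[0, 0, 0], [0, 0, -1.5], 2.2],
  [[0, 0, 0], [0, 0, -2.0], 2.2],
  [[0, 0, 0], [0, 0, -2.0], 2.2],
], squeeze=40)

```text
time: 3.32
position: [0.6344, -0.0478, 0.2144]
eef_rot: [[-0.922, 0.386, -0.001], [0.386, 0.922, 0.0], [0.001, 0.0, -1.0]]
force: [-0.1, 0.3, -0.9]
grip_width: 0.0248
gripper_force: 39.3
```

>>> move_arm([
  [[0, 0, 0], [0, 0, -2.0], 2.2],
  [[0, 0, 0], [0, 0, -1.5], 2.2],
  [[0, 0, 0], [0, 0, -1.0], 2.2],
  [[0, 0, 0], [0, 0, 0], 2.2],
  [[0, 0, 0], [0, 0, 0], 2.2],
])

```text
time: 3.73
position: [0.6348, -0.0479, 0.2584]
eef_rot: [[-0.922, 0.386, 0.0], [0.386, 0.922, 0.0], [-0.0, 0.0, -1.0]]
force: [-0.3, -0.3, -1.5]
grip_width: 0.0245
gripper_force: 39.4
```

Run:
```python
from h import *
np.set_printoptions(precision=4,suppress=True)
im=imaging.get_image("scene"); cv2.imwrite("pics/s2.png",im)
print(arm.sense()["force"],arm.sense()["position"],shift([.4315,.2585,.25]))
```

```text
[ 0.1429 -0.3939 -1.4966] [ 0.6344 -0.0479  0.2575] [30.5545 20.423   0.7829]
```

View pics/s2.png

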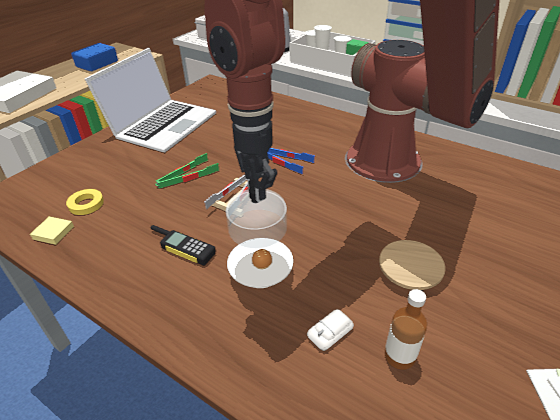

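The cover is held level, clear of the plate, with the roll left at (262,259). I'll carry it to the wooden stand.

>>> move_arm([
  [[0, 0, 0], [1.2, 0.8, 0], 2.2],
  [[0, 0, 0], [2.5, 1.67, 0], 2.2],
  [[0, 0, 0], [2.5, 1.67, 0], 2.2],
  [[0, 0, 0], [2.5, 1.67, 0], 2.2],
  [[0, 0, 0], [2.5, 1.67, 0], 2.2],
])

```text
time: 4.2
position: [0.5587, 0.0651, 0.2568]
eef_rot: [[-0.922, 0.387, -0.002], [0.387, 0.922, 0.0], [0.002, -0.001, -1.0]]
force: [0.3, 0.6, -1.9]
grip_width: 0.0245
gripper_force: 39.4
```

>>> move_arm([
  [[0, 0, 0], [2.5, 1.67, 0], 2.2],
  [[0, 0, 0], [2.5, 1.67, 0], 2.2],
  [[0, 0, 0], [2.5, 1.67, 0], 2.2],
  [[0, 0, 0], [2.5, 1.67, 0], 2.2],
  [[0, 0, 0], [2.5, 1.67, 0], 2.2],
])

```text
time: 4.62
position: [0.4756, 0.1904, 0.2571]
eef_rot: [[-0.922, 0.387, -0.002], [0.387, 0.922, -0.0], [0.002, -0.001, -1.0]]
force: [-0.3, 1.0, -1.0]
grip_width: 0.0243
gripper_force: 39.4
```

>>> move_arm([
  [[0, 0, 0], [2.5, 1.67, 0], 2.2],
  [[0, 0, 0], [2.5, 1.67, 0], 2.2],
  [[0, 0, 0], [1.8, 1.2, 0], 2.2],
  [[0, 0, 0], [0, 0, 0], 2.2],
  [[0, 0, 0], [0, 0, 0], 2.2],
])

```text
time: 5.03
position: [0.4311, 0.2582, 0.2574]
eef_rot: [[-0.923, 0.384, -0.001], [0.384, 0.923, -0.001], [0.001, -0.001, -1.0]]
force: [0.6, 0.1, -1.6]
grip_width: 0.0246
gripper_force: 39.5
```

Run:
```python
from h import *
np.set_printoptions(precision=4,suppress=True)
m=imaging.camera_model("wrist");im=imaging.get_image("wrist"); s=imaging.get_image("scene");t=imaging.get_image("top");cv2.imwrite("pics/w3.png",im);cv2.imwrite("pics/s3.png",s);cv2.imwrite("pics/t3.png",t)
print(arm.sense()["force"],arm.sense()["position"],shift([.4315,.2585,.1345]))
cv2.imwrite("pics/c3.png",np.hstack([cv2.resize(im[60:360,120:460],(400,353)),cv2.resize(s[150:330,330:510],(353,353))]))
```

```text
[ 0.4702 -0.2145 -0.828 ] [0.4324 0.2569 0.2577] [ 0.1398  0.1206 12.3245]
```

View pics/c3.png

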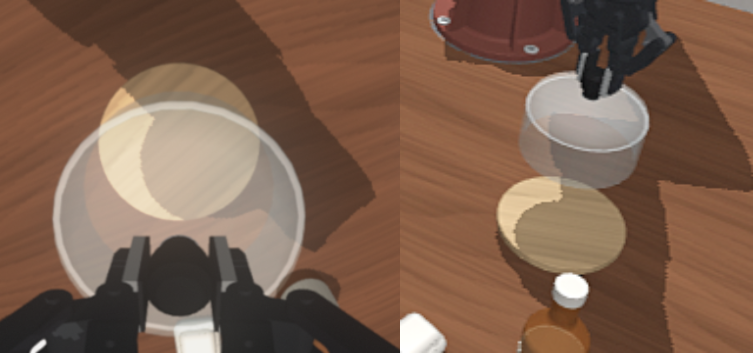

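The wrist view shows the cover hanging level on the knob, about (178,275) in the crop, with the wooden disc centre at about (273,180) in the full image. I'll work out the disc centre from this view.

Run:
```python
from h import *
np.set_printoptions(precision=4,suppress=True)
m=imaging.camera_model("wrist")
P=np.array([fplane(m,(120+.85*x,60+.85*y),.035)[:2] for x,y in((98,141),(262,141),(180,63),(180,220),(120,88),(238,88))])
A=np.c_[2*P,np.ones(len(P))];x=np.linalg.lstsq(A,(P**2).sum(1),rcond=None)[0];print("wood",x[:2],np.sqrt(x[2]+x[:2]@x[:2]))
print("knob",fplane(m,(120+.85*179,60+.85*268),.265))
print(arm.sense()["position"])
```

```text
wood [0.4328 0.2582] 0.07790609475823582
knob [0.4277 0.2595 0.265 ]
[0.4324 0.2569 0.2577]
```

>>> move_arm([
  [[0, 0, 0], [0, 0.1, 2.5], 2.2],
  [[0, 0, 0], [0, 0, 2.5], 2.2],
  [[0, 0, 0], [0, 0, 2.5], 2.2],
  [[0, 0, 0], [0, 0, 1.8], 2.2],
  [[0, 0, 0], [0, 0, 1.0], 2.2],
])

```text
time: 5.6
position: [0.4319, 0.2572, 0.1529]
eef_rot: [[-0.922, 0.388, -0.003], [0.388, 0.922, -0.001], [0.002, -0.002, -1.0]]
force: [-0.3, 0.1, -1.0]
grip_width: 0.0244
gripper_force: 39.5
```

>>> move_arm([
  [[0, 0, 0], [0, 0, 0.5], 2.2],
  [[0, 0, 0], [0, 0, 0.3], 2.2],
  [[0, 0, 0], [0, 0, 0.2], 2.2],
  [[0, 0, 0], [0, 0, 0.1], 2.2],
  [[0, 0, 0], [0, 0, 0], 2.2],
])

```text
time: 6.02
position: [0.4331, 0.2588, 0.1449]
eef_rot: [[-0.922, 0.386, 0.001], [0.386, 0.922, 0.0], [-0.001, 0.001, -1.0]]
force: [0.4, 0.5, -0.9]
grip_width: 0.0242
gripper_force: 39.5
```

>>> move_arm([
  [[0, 0, 0], [0, 0, 0.2], 2.2],
  [[0, 0, 0], [0, 0, 0.2], 2.2],
  [[0, 0, 0], [0, 0, 0.1], 2.2],
  [[0, 0, 0], [0, 0, 0.1], 2.2],
  [[0, 0, 0], [0, 0, 0.1], 2.2],
])

```text
time: 6.43
position: [0.4325, 0.2587, 0.1372]
eef_rot: [[-0.922, 0.386, -0.0], [0.386, 0.922, -0.0], [0.0, -0.0, -1.0]]
force: [-0.1, 0.6, -1.0]
grip_width: 0.0247
gripper_force: 39.5
```

>>> move_arm([
  [[0, 0, 0], [0, 0, 0.1], 2.2],
  [[0, 0, 0], [0, 0, 0.1], 2.2],
  [[0, 0, 0], [0, 0, 0], 2.2],
])

```text
time: 6.68
position: [0.4325, 0.2586, 0.1351]
eef_rot: [[-0.922, 0.386, -0.0], [0.386, 0.922, -0.0], [0.0, -0.0, -1.0]]
force: [-0.7, -0.5, -1.4]
grip_width: 0.0247
gripper_force: 39.5
```

>>> move_arm([
  [[0, 0, 0], [0, 0, 0.1], 2.2],
  [[0, 0, 0], [0, 0, 0.1], 2.2],
  [[0, 0, 0], [0, 0, 0], 2.2],
])

```text
time: 6.93
position: [0.4323, 0.2583, 0.1345]
eef_rot: [[-0.922, 0.387, 0.0], [0.387, 0.922, -0.001], [-0.0, -0.0, -1.0]]
force: [-5.8, -4.8, 15.6]
grip_width: 0.0244
gripper_force: 41.2
```

>>> move_arm([
  [[0, 0, 0], [0, 0, 0.1], 2.2],
  [[0, 0, 0], [0, 0, 0], 2.2],
])

```text
time: 7.1
position: [0.4323, 0.2583, 0.1344]
eef_rot: [[-0.922, 0.386, 0.001], [0.386, 0.922, -0.0], [-0.001, -0.0, -1.0]]
force: [-10.4, -6.1, 28.2]
grip_width: 0.0245
gripper_force: 42.5
```

Contact shows at z 0.1345, as expected. I'll ease off and release.

>>> move_arm([
  [[0, 0, 0], [0, 0, -0.2], 2.2],
  [[0, 0, 0], [0, 0, 0], 2.2],
])

```text
time: 7.27
position: [0.4329, 0.2588, 0.135]
eef_rot: [[-0.922, 0.386, 0.001], [0.386, 0.922, 0.001], [-0.001, 0.001, -1.0]]
force: [0.4, -0.2, -1.1]
grip_width: 0.0243
gripper_force: 39.5
```

>>> move_arm([
  [[0, 0, 0], [0, 0, 0], 2.8],
  [[0, 0, 0], [0, 0, 0], 3.4],
  [[0, 0, 0], [0, 0, 0], 5],
  [[0, 0, 0], [0, 0, 0], 8.5],
  [[0, 0, 0], [0, 0, 0], 8.5],
])

```text
time: 7.68
position: [0.4325, 0.2586, 0.1341]
eef_rot: [[-0.922, 0.386, -0.0], [0.386, 0.922, -0.0], [0.0, -0.0, -1.0]]
force: [0.2, -0.1, 1.6]
grip_width: 0.0688
gripper_force: 0.0
```

>>> move_arm([
  [[0, 0, 0], [0, 0, 0], 8.5],
  [[0, 0, 0], [0, 0, 0], 8.5],
  [[0, 0, 0], [0, 0, -1], 8.5],
  [[0, 0, 0], [0, 0, -2], 8.5],
  [[0, 0, 0], [0, 0, -3], 8.5],
])

```text
time: 8.1
position: [0.4311, 0.258, 0.1938]
eef_rot: [[-0.922, 0.387, -0.004], [0.387, 0.922, -0.002], [0.003, -0.003, -1.0]]
force: [0.0, 0.6, 1.8]
grip_width: 0.0853
gripper_force: 0.0
```

>>> move_arm([
  [[0, 0, 0], [0, 0, -3], 8.5],
  [[0, 0, 0], [0, 0, 0], 8.5],
])

```text
time: 8.27
position: [0.4351, 0.2597, 0.2302]
eef_rot: [[-0.922, 0.386, 0.008], [0.386, 0.922, 0.003], [-0.006, 0.006, -1.0]]
force: [1.4, 0.4, 0.4]
grip_width: 0.0849
gripper_force: 0.0
```

Run:
```python
from h import *
np.set_printoptions(precision=4,suppress=True)
m=imaging.camera_model("wrist");im=imaging.get_image("wrist"); cv2.imwrite("pics/w4.png",im)
s=imaging.get_image("scene");t=imaging.get_image("top");cv2.imwrite("pics/t4.png",t)
cv2.imwrite("pics/c4.png",np.hstack([cv2.resize(im[60:360,120:460],(400,353)),cv2.resize(s[150:330,330:510],(353,353))]))
H=cv2.cvtColor(t,cv2.COLOR_BGR2HSV)
r=cv2.inRange(H,(5,90,80),(20,255,255)); 
for b in blobs(r,(255,133,285,160),20)[:4]: print(b[:2],plane("top",b[0],.062))
H=cv2.cvtColor(s,cv2.COLOR_BGR2HSV);r=cv2.inRange(H,(5,90,80),(20,255,255)); 
for b in blobs(r,(245,243,280,272),20)[:4]: print(b[:2],plane("scene",b[0],.062))
print(arm.sense()["position"],shift([.43,-.29,.22]))
```

```text
((np.float64(268.0), np.float64(145.4)), 167) [ 0.6377 -0.0458  0.062 ]
((np.float64(261.5), np.float64(258.7)), 300) [ 0.6421 -0.0407  0.062 ]
[0.4326 0.2586 0.2246] [-20.9647 -50.7004   0.4484]
```

View pics/c4.png

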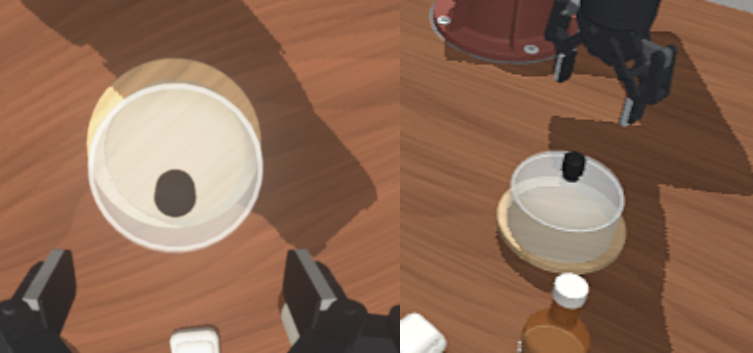

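The cover stands on the wooden stand, released, with its knob over the centre. Next I'll turn to the tongs' yaw and move over them.

>>> move_arm([
  [[0, 0, -7], [0, 0, 0], 8.5],
  [[0, 0, -7], [0, 0, 0], 8.5],
  [[0, 0, -7], [0, 0, 0], 8.5],
  [[0, 0, -7], [0, 0, 0], 8.5],
  [[0, 0, 0], [-0.6, -3.9, 0], 8.5],
])

```text
time: 8.83
position: [0.4404, 0.2238, 0.2231]
eef_rot: [[-0.994, -0.105, -0.002], [-0.105, 0.994, 0.002], [0.002, 0.002, -1.0]]
force: [1.0, -0.6, -0.5]
grip_width: 0.0849
gripper_force: 0.0
```

>>> move_arm([
  [[0, 0, 0], [-0.3, -4, 0], 8.5],
  [[0, 0, 0], [-0.3, -4, 0], 8.5],
  [[0, 0, 0], [-0.3, -4, 0], 8.5],
  [[0, 0, 0], [-0.3, -4, 0], 8.5],
  [[0, 0, 0], [-0.3, -4, 0], 8.5],
])

```text
time: 9.25
position: [0.4745, 0.0208, 0.2233]
eef_rot: [[-0.996, -0.092, -0.002], [-0.092, 0.996, 0.0], [0.002, 0.0, -1.0]]
force: [1.4, 1.1, 1.5]
grip_width: 0.085
gripper_force: 0.0
```

>>> move_arm([
  [[0, 0, 0], [-0.3, -4, 0], 8.5],
  [[0, 0, 0], [-0.3, -4, 0], 8.5],
  [[0, 0, 0], [-0.3, -4, 0], 8.5],
  [[0, 0, 0], [-0.3, -4, 0], 8.5],
  [[0, 0, 0], [0, 0, 0], 8.5],
])

```text
time: 9.67
position: [0.5024, -0.1417, 0.223]
eef_rot: [[-0.996, -0.087, -0.001], [-0.087, 0.996, -0.002], [0.001, -0.002, -1.0]]
force: [-0.6, 1.2, -0.2]
grip_width: 0.0846
gripper_force: 0.0
```

Run:
```python
from h import *
np.set_printoptions(precision=4,suppress=True)
print(arm.sense()["position"],arm.sense()["eef_rot"],shift([.43,-.29,.22]))
```

```text
[ 0.5024 -0.1417  0.223 ] [[-0.9962 -0.0866 -0.0008]
 [-0.0866  0.9962 -0.0018]
 [ 0.0009 -0.0017 -1.    ]] [  8.4971 -14.1424   0.3278]
```

>>> move_arm([
  [[0, 0, 0], [2.1, -3.5, 0], 8.5],
  [[0, 0, 0], [2.1, -3.5, 0], 8.5],
  [[0, 0, 0], [2.1, -3.5, 0], 8.5],
  [[0, 0, 0], [2.1, -3.5, 0], 8.5],
  [[0, 0, 0], [0, 0, 0], 8.5],
])

```text
time: 10.08
position: [0.4281, -0.2879, 0.2231]
eef_rot: [[-0.996, -0.086, -0.002], [-0.086, 0.996, -0.001], [0.002, -0.001, -1.0]]
force: [0.6, -0.3, 0.2]
grip_width: 0.0853
gripper_force: 0.0
```

Run:
```python
from h import *
np.set_printoptions(precision=4,suppress=True)
m=imaging.camera_model("wrist");im=imaging.get_image("wrist"); cv2.imwrite("pics/w5.png",im)
H=cv2.cvtColor(im,cv2.COLOR_BGR2HSV)
r=(((H[...,0]<6)|(H[...,0]>173))&(H[...,1]>140)&(H[...,2]>90)).astype(np.uint8)*255
for b in blobs(r,(0,0,560,420),60): print(b[:2],fplane(m,b[0],.041))
import pickle;pickle.dump(m,open("m5.pkl","wb"))
print(arm.sense()["position"])
```

```text
((np.float64(78.8), np.float64(153.3)), 93) [ 0.399  -0.5016  0.041 ]
((np.float64(67.9), np.float64(171.9)), 67) [ 0.4205 -0.5183  0.041 ]
((np.float64(110.7), np.float64(183.6)), 314) [ 0.431  -0.4608  0.041 ]
((np.float64(240.7), np.float64(195.5)), 102) [ 0.4336 -0.318   0.041 ]
((np.float64(300.0), np.float64(202.0)), 61) [ 0.4353 -0.2582  0.041 ]
[ 0.4291 -0.2853  0.223 ]
```

View pics/w5.png

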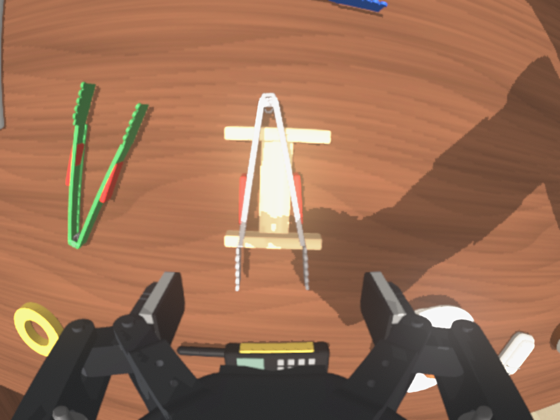

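The wrist view shows the red-gripped steel tongs: pivot (268,98), tips (238,288) and (306,287), grips (241,196) and (300,202). The handset at (265,355) is well clear.

Run:
```python
from h import *
import pickle
np.set_printoptions(precision=4,suppress=True)
m=pickle.load(open("m5.pkl","rb"))
pv=fplane(m,(268,97),.042);L=fplane(m,(306.5,289),.046);R=fplane(m,(238,290),.046)
t=(L+R)/2; d=(t-pv)[:2]; n=np.linalg.norm(d); u=d/n
print(pv,L,R,n,"yaw",np.degrees(np.arctan2(u[1],u[0])),"origin from tip",t[:2]-.097*u,"from pivot",pv[:2]+.1*u)
s=arm.sense();print("tool y ang",np.degrees(np.arctan2(s["eef_rot"][1,1],s["eef_rot"][0,1])))
print("gap",np.linalg.norm(L-R))
o=(t[:2]-.097*u+pv[:2]+.1*u)/2; print(shift([*o,.031]))
```

```text
[ 0.3348 -0.2989  0.042 ] [ 0.5323 -0.2398  0.046 ] [ 0.5401 -0.3152  0.046 ] 0.20250744266110013 yaw 6.064243140231398 origin from tip [ 0.4398 -0.2877] from pivot [ 0.4343 -0.2883]
tool y ang 94.96674957308711
gap 0.07578041406387677
[-0.8003 -0.3626 19.2022]
```

>>> move_arm([
  [[0, 0, -1], [-0.7, -0.35, 3.5], 8.5],
  [[0, 0, 0], [0, 0, 4], 8.5],
  [[0, 0, 0], [0, 0, 4], 8.5],
  [[0, 0, 0], [0, 0, 1], 8.5],
  [[0, 0, 0], [0, 0, 0], 8.5],
])

```text
time: 10.55
position: [0.4366, -0.2829, 0.0964]
eef_rot: [[-0.994, -0.11, -0.005], [-0.11, 0.994, 0.005], [0.005, 0.006, -1.0]]
force: [0.1, 1.1, 0.3]
grip_width: 0.0849
gripper_force: 0.0
```

Run:
```python
from h import *
np.set_printoptions(precision=4,suppress=True)
print(shift([.4365,-.288,.031]),arm.sense()["position"],arm.sense()["eef_rot"])
```

```text
[ 0.0307 -0.5396  6.536 ] [ 0.4366 -0.2829  0.0964] [[-0.9939 -0.11   -0.0054]
 [-0.11    0.9939  0.0049]
 [ 0.0048  0.0055 -1.    ]]
```

>>> move_arm([
  [[0, 0, 0], [0, 0, 1], 8.5],
  [[0, 0, 0], [0, 0, 0], 8.5],
  [[0, 0, 0], [0, 0, 0], 8.5],
])

```text
time: 10.8
position: [0.4394, -0.2861, 0.0906]
eef_rot: [[-0.994, -0.109, 0.001], [-0.109, 0.994, -0.001], [-0.001, -0.001, -1.0]]
force: [0.2, -0.1, -0.0]
grip_width: 0.0849
gripper_force: 0.0
```

Run:
```python
from h import *
np.set_printoptions(precision=4,suppress=True)
print(shift([.4365,-.288,.031]),arm.sense()["eef_rot"])
m=imaging.camera_model("wrist");im=imaging.get_image("wrist"); cv2.imwrite("pics/w6.png",im)
H=cv2.cvtColor(im,cv2.COLOR_BGR2HSV)
r=(((H[...,0]<6)|(H[...,0]>173))&(H[...,1]>140)&(H[...,2]>90)).astype(np.uint8)*255
for b in blobs(r,(150,60,400,420),60):
  print(b[:2],fplane(m,b[0],.036))
  ys,xs=np.nonzero(cv2.inRange(b[2],1,255));
```

```text
[ 0.313  -0.1528  5.9586] [[-0.994  -0.1094  0.0015]
 [-0.1094  0.994  -0.0012]
 [-0.0013 -0.0014 -1.    ]]
((np.float64(220.5), np.float64(226.0)), 553) [ 0.4316 -0.318   0.036 ]
((np.float64(314.3), np.float64(229.7)), 522) [ 0.4277 -0.2603  0.036 ]
```

View pics/w6.png

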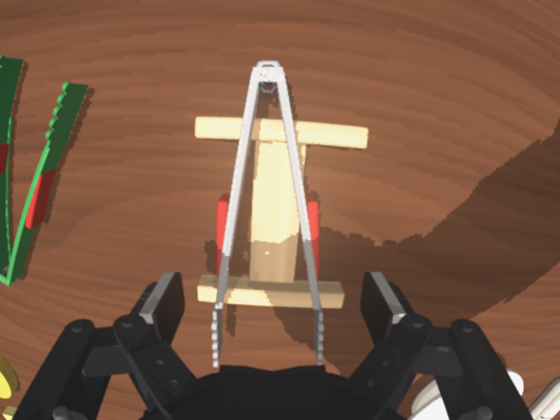

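The view confirms the tongs centred between the fingers: red grips at (220,226) and (314,230), crosspieces clear.

>>> move_arm([
  [[0, 0, 0], [0.5, -0.25, 2], 8.5],
  [[0, 0, 0], [0, 0, 2], 8.5],
  [[0, 0, 0], [0, 0, 1.2], 8.5],
  [[0, 0, 0], [0, 0, 0.7], 8.5],
  [[0, 0, 0], [0, 0, 0], 8.5],
], squeeze=30)

```text
time: 11.27
position: [0.4337, -0.2885, 0.03]
eef_rot: [[-0.994, -0.109, -0.0], [-0.109, 0.994, 0.0], [0.0, 0.0, -1.0]]
force: [0.5, 0.1, 0.5]
grip_width: 0.0847
gripper_force: 0.0
```

>>> move_arm([
  [[0, 0, 0], [0, 0, 0], 7.5],
  [[0, 0, 0], [0, 0, 0], 6.5],
  [[0, 0, 0], [0, 0, 0], 6.0],
  [[0, 0, 0], [0, 0, 0], 5.8],
  [[0, 0, 0], [0, 0, 0], 5.8],
])

```text
time: 11.68
position: [0.4349, -0.2896, 0.0321]
eef_rot: [[-0.994, -0.109, 0.002], [-0.109, 0.994, -0.002], [-0.002, -0.002, -1.0]]
force: [-1.6, -0.4, 8.8]
grip_width: 0.0582
gripper_force: 9.2
```

>>> move_arm([
  [[0, 0, 0], [0, 0, 0], 5.8],
  [[0, 0, 0], [0, 0, 0], 5.8],
])

```text
time: 11.85
position: [0.4349, -0.2896, 0.0321]
eef_rot: [[-0.994, -0.109, 0.002], [-0.109, 0.994, -0.002], [-0.002, -0.002, -1.0]]
force: [-1.6, 0.5, 8.4]
grip_width: 0.0582
gripper_force: 9.2
```

>>> move_arm([
  [[0, 0, 0], [0, 0, -0.4], 5.75],
  [[0, 0, 0], [0, 0, -0.8], 5.75],
  [[0, 0, 0], [0, 0, -1.2], 5.75],
  [[0, 0, 0], [0, 0, -1.5], 5.75],
  [[0, 0, 0], [0, 0, -1.5], 5.75],
])

```text
time: 12.27
position: [0.4337, -0.2885, 0.0856]
eef_rot: [[-0.994, -0.109, -0.0], [-0.109, 0.994, 0.0], [0.0, 0.0, -1.0]]
force: [0.3, -1.0, -0.2]
grip_width: 0.0577
gripper_force: 6.0
```

>>> move_arm([
  [[0, 0, 0], [0, 0, -1.5], 5.75],
  [[0, 0, 0], [0, 0, -1.5], 5.75],
  [[0, 0, 0], [0, 0, -1], 5.75],
  [[0, 0, 0], [0, 0, 0], 5.75],
  [[0, 0, 0], [0, 0, 0], 5.75],
])

```text
time: 12.68
position: [0.4341, -0.2889, 0.1248]
eef_rot: [[-0.994, -0.109, 0.001], [-0.109, 0.994, -0.001], [-0.001, -0.001, -1.0]]
force: [-0.1, -0.2, -0.4]
grip_width: 0.0576
gripper_force: 6.0
```

Run:
```python
from h import *
np.set_printoptions(precision=4,suppress=True)
m=imaging.camera_model("wrist");im=imaging.get_image("wrist"); s=imaging.get_image("scene");t=imaging.get_image("top");cv2.imwrite("pics/w7.png",im);cv2.imwrite("pics/t7.png",t)
import pickle;pickle.dump(m,open("m7.pkl","wb"))
print(arm.sense()["force"],arm.sense()["position"],arm.sense()["eef_rot"])
cv2.imwrite("pics/c7.png",np.hstack([cv2.resize(im[0:420,60:560],(476,400)),cv2.resize(s[120:280,180:300],(300,400))]))
```

```text
[ 0.5735  0.1178 -1.2871] [ 0.4333 -0.2882  0.1235] [[-0.994  -0.1091 -0.0011]
 [-0.1091  0.994   0.001 ]
 [ 0.001   0.0011 -1.    ]]
```

View pics/c7.png

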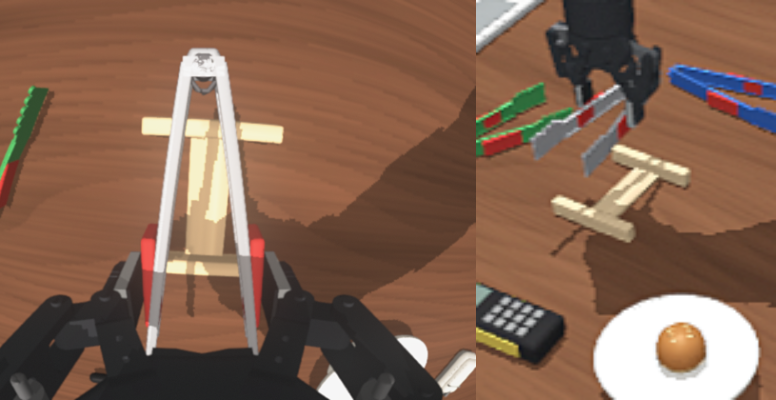

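The tongs are held level, lifted off the rest, and the roll stands on the plate at crop (681,347). I'll move behind the roll, tips above it.

>>> move_arm([
  [[0, 0, 0], [-1.0, 1.4, 0], 5.75],
  [[0, 0, 0], [-1.7, 2.4, 0], 5.75],
  [[0, 0, 0], [-1.7, 2.4, 0], 5.75],
  [[0, 0, 0], [-1.7, 2.4, 0], 5.75],
  [[0, 0, 0], [-1.7, 2.4, 0], 5.75],
])

```text
time: 13.25
position: [0.4993, -0.1694, 0.1234]
eef_rot: [[-0.994, -0.109, -0.001], [-0.109, 0.994, 0.001], [0.001, 0.001, -1.0]]
force: [0.3, -1.2, -0.9]
grip_width: 0.0577
gripper_force: 6.0
```

>>> move_arm([
  [[0, 0, 0], [-1.7, 2.4, 0], 5.75],
  [[0, 0, 0], [-1.7, 2.4, 0], 5.75],
  [[0, 0, 0], [-1.7, 2.4, 0], 5.75],
  [[0, 0, 0], [-1.7, 2.4, 0], 5.75],
  [[0, 0, 0], [-1.0, 1.7, 0], 5.75],
])

```text
time: 13.67
position: [0.5652, -0.0477, 0.1234]
eef_rot: [[-0.994, -0.11, -0.001], [-0.11, 0.994, 0.001], [0.001, 0.001, -1.0]]
force: [0.9, 0.6, -1.5]
grip_width: 0.0576
gripper_force: 6.0
```

>>> move_arm([
  [[0, 0, 0], [0, 0, 0], 5.75],
  [[0, 0, 0], [0, 0, 0], 5.75],
  [[0, 0, 0], [0, 0, 0], 5.75],
])

```text
time: 13.92
position: [0.5639, -0.0502, 0.1236]
eef_rot: [[-0.994, -0.109, -0.001], [-0.109, 0.994, -0.0], [0.001, 0.0, -1.0]]
force: [0.6, -0.5, -1.0]
grip_width: 0.0574
gripper_force: 6.0
```

Run:
```python
from h import *
np.set_printoptions(precision=4,suppress=True)
m=imaging.camera_model("wrist");im=imaging.get_image("wrist"); s=imaging.get_image("scene");t=imaging.get_image("top")
for n,i in(("w",im),("s",s),("t",t)):cv2.imwrite(f"pics/{n}8.png",i)
print(arm.sense()["position"],arm.sense()["grip_width"],shift([.5635,-.049,.107]))
a=cv2.resize(t[115:185,235:305],(420,420),interpolation=cv2.INTER_CUBIC);b=cv2.resize(s[190:280,205:280],(350,420),interpolation=cv2.INTER_CUBIC)
cv2.imwrite("pics/c8.png",np.hstack([a,b]))
```

```text
[ 0.564  -0.0509  0.1241] 0.05762197707962106 [0.0317 0.19   1.7087]
```

View pics/c8.png

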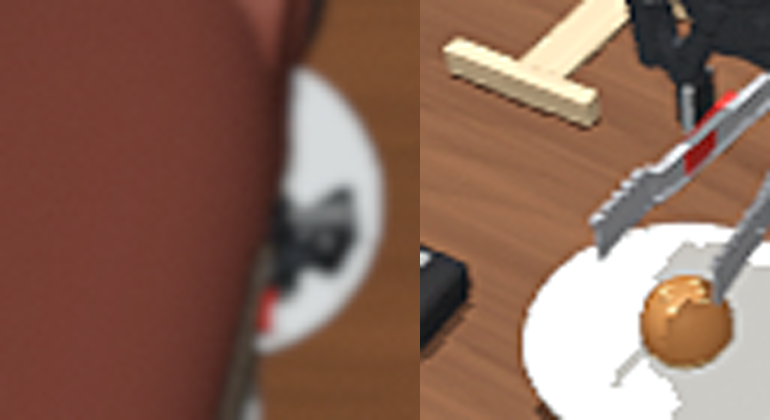

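The scene view shows the jaw tips' lower corners at crop (601,258) and (717,300), and the roll centred at (687,322). The top view is blocked by the arm. The picture allowance is used up with this one (by my count one over), so from here I rely on numbers alone.

Run:
```python
from h import *
np.set_printoptions(precision=4,suppress=True)
f=lambda x,y:((205+(x-420)/4.667),190+y/4.667)
s=arm.sense();u=-s["eef_rot"][:2,0];v=s["eef_rot"][:2,1];p=s["position"][:2]
for n,c in(("R",(601,258)),("L",(717,300))):
    w=plane("scene",f(*c),.112); print(n,w,"rel tongs",(w[:2]-p)@u,(w[:2]-p)@v)
im=cv2.imread("pics/s8.png");H=cv2.cvtColor(im,cv2.COLOR_BGR2HSV)
r=cv2.inRange(H,(5,110,80),(22,255,255))
b=max(blobs(r,(245,243,282,275),20),key=lambda x:x[1]);c=max(cv2.findContours(b[2],0,1)[0],key=cv2.contourArea);e=cv2.minEnclosingCircle(c)
print("roll",b[:2],e)
for px in (b[0],e[0]):
    w=plane("scene",px,.045+.017);print(w,(w[:2]-p)@u,(w[:2]-p)@v)
print(p)
# wrist: red/tongs visible, roll colour
im=cv2.imread("pics/w8.png");H=cv2.cvtColor(im,cv2.COLOR_BGR2HSV);m=imaging.camera_model("wrist")
r=cv2.inRange(H,(6,110,110),(16,255,255))
for b in sorted(blobs(r,(180,270,380,420),15),key=lambda x:-x[1])[:4]:print("w",b[:2],fplane(m,b[0],.075))
```

```text
R [ 0.6666 -0.0705  0.112 ] rel tongs 0.09990060621900614 -0.03055570064451789
L [ 0.659  -0.0056  0.112 ] rel tongs 0.09929327875500706 0.034736781812169354
roll ((np.float64(261.3), np.float64(258.9)), 286) ((261.6446228027344, 258.65289306640625), 9.936203956604004)
[ 0.6429 -0.0407  0.062 ] 0.07950999384451096 0.0015583728883831645
[ 0.6418 -0.0405  0.062 ] 0.07844289022255477 0.0018995843439381845
[ 0.564  -0.0509]
w ((np.float64(269.5), np.float64(330.6)), 2621) [ 0.6284 -0.0448  0.075 ]
w ((np.float64(377.1), np.float64(387.0)), 121) [0.6866 0.0524 0.075 ]
w ((np.float64(333.9), np.float64(359.3)), 55) [0.6532 0.0066 0.075 ]
```

Both cameras agree that the jaws are centred on the roll to about 1 mm. I need about 3 mm forward, then straight down.

>>> move_arm([
  [[0, 0, 0], [-0.3, 0, 0.8], 5.75],
  [[0, 0, 0], [0, 0, 1.0], 5.75],
  [[0, 0, 0], [0, 0, 1.0], 5.75],
  [[0, 0, 0], [0, 0, 0.7], 5.75],
  [[0, 0, 0], [0, 0, 0], 5.75],
])

```text
time: 14.48
position: [0.566, -0.0495, 0.087]
eef_rot: [[-0.994, -0.109, -0.004], [-0.109, 0.994, 0.001], [0.003, 0.001, -1.0]]
force: [-1.0, -0.1, -1.3]
grip_width: 0.0578
gripper_force: 6.0
```

>>> move_arm([
  [[0, 0, 0], [0, 0, 0.5], 5.75],
  [[0, 0, 0], [0, 0, 0.5], 5.75],
  [[0, 0, 0], [0, 0, 0.5], 5.75],
  [[0, 0, 0], [0, 0, 0.3], 5.75],
  [[0, 0, 0], [0, 0, 0], 5.75],
])

```text
time: 14.9
position: [0.5671, -0.0495, 0.0706]
eef_rot: [[-0.994, -0.109, -0.001], [-0.109, 0.994, 0.0], [0.001, 0.0, -1.0]]
force: [0.3, -0.8, -1.4]
grip_width: 0.0577
gripper_force: 6.0
```

```bash
cat > roll.py <<'E'
from h import *
import sys
np.set_printoptions(precision=4,suppress=True)
s=imaging.get_image("scene");cv2.imwrite(f"pics/s{sys.argv[1]}.png",s)
H=cv2.cvtColor(s,cv2.COLOR_BGR2HSV);r=cv2.inRange(H,(5,110,80),(22,255,255))
x=arm.sense();z=float(sys.argv[2])
for b in sorted(blobs(r,(240,170,290,275),20),key=lambda b:-b[1])[:2]:print("scene",b[:2],plane("scene",b[0],z))
m=imaging.camera_model("wrist");im=imaging.get_image("wrist");cv2.imwrite(f"pics/w{sys.argv[1]}.png",im)
H=cv2.cvtColor(im,cv2.COLOR_BGR2HSV);r=cv2.inRange(H,(6,110,110),(16,255,255))
for b in sorted(blobs(r,(200,270,340,420),30),key=lambda x:-x[1])[:2]:print("wrist",b[:2])
print(x["position"],x["force"],x["grip_width"],x["gripper_force"])
E
python3 roll.py 9 .062
```

```text
scene ((np.float64(248.5), np.float64(220.7)), 628) [ 0.55   -0.1496  0.062 ]
scene ((np.float64(260.8), np.float64(258.4)), 278) [ 0.6422 -0.0427  0.062 ]
wrist ((np.float64(266.6), np.float64(355.5)), 1584)
[ 0.5673 -0.0496  0.071 ] [ 0.5712  0.7037 -1.7858] 0.05734874863773917 5.960763294233402
```

>>> move_arm([
  [[0, 0, 0], [0, 0, 0.3], 5.75],
  [[0, 0, 0], [0, 0, 0.3], 5.75],
  [[0, 0, 0], [0, 0, 0.1], 5.75],
  [[0, 0, 0], [0, 0, 0], 5.75],
  [[0, 0, 0], [0, 0, 0], 5.75],
])

```text
time: 15.42
position: [0.5675, -0.0496, 0.0642]
eef_rot: [[-0.994, -0.109, -0.0], [-0.109, 0.994, 0.0], [0.0, 0.0, -1.0]]
force: [-0.1, -0.2, -1.9]
grip_width: 0.0575
gripper_force: 6.0
```

>>> move_arm([
  [[0, 0, 0], [0, 0, 0], 5.6],
  [[0, 0, 0], [0, 0, 0], 5.45],
  [[0, 0, 0], [0, 0, 0], 5.3],
  [[0, 0, 0], [0, 0, 0], 5.2],
  [[0, 0, 0], [0, 0, 0], 5.2],
], squeeze=25)

```text
time: 15.83
position: [0.5676, -0.0497, 0.0644]
eef_rot: [[-0.994, -0.109, 0.0], [-0.109, 0.994, -0.0], [-0.0, -0.0, -1.0]]
force: [-0.6, -1.4, -0.9]
grip_width: 0.0518
gripper_force: 7.3
```

>>> move_arm([
  [[0, 0, 0], [0, 0, 0], 5.1],
  [[0, 0, 0], [0, 0, 0], 5.0],
  [[0, 0, 0], [0, 0, 0], 4.9],
  [[0, 0, 0], [0, 0, 0], 4.9],
  [[0, 0, 0], [0, 0, 0], 4.9],
], squeeze=25)

```text
time: 16.25
position: [0.5676, -0.0497, 0.0644]
eef_rot: [[-0.994, -0.109, 0.0], [-0.109, 0.994, -0.0], [-0.0, -0.0, -1.0]]
force: [0.2, 0.1, 0.3]
grip_width: 0.0496
gripper_force: 25.8
```

```bash
python3 roll.py 10 .062
```

```text
scene ((np.float64(248.6), np.float64(219.8)), 651) [ 0.547  -0.1516  0.062 ]
scene ((np.float64(260.9), np.float64(258.2)), 254) [ 0.6416 -0.0429  0.062 ]
wrist ((np.float64(269.5), np.float64(358.8)), 1044)
[ 0.5676 -0.0497  0.0644] [-1.0998 -0.6039  0.792 ] 0.04961838070949268 25.811112821102142
```

Opening is 49.6 mm with grip at 25.8 N, so the roll is between the jaws. Lifting.

>>> move_arm([
  [[0, 0, 0], [0, 0, -0.3], 4.9],
  [[0, 0, 0], [0, 0, -0.6], 4.9],
  [[0, 0, 0], [0, 0, -1], 4.9],
  [[0, 0, 0], [0, 0, -1.2], 4.9],
  [[0, 0, 0], [0, 0, -1.2], 4.9],
], squeeze=28)

```text
time: 16.77
position: [0.5675, -0.0496, 0.1085]
eef_rot: [[-0.994, -0.109, 0.0], [-0.109, 0.994, 0.0], [-0.0, 0.0, -1.0]]
force: [0.2, -0.2, -1.7]
grip_width: 0.0493
gripper_force: 29.3
```

>>> move_arm([
  [[0, 0, 0], [0, 0, -1.3], 4.9],
  [[0, 0, 0], [0, 0, -1.3], 4.9],
  [[0, 0, 0], [0, 0, -1.2], 4.9],
  [[0, 0, 0], [0, 0, -1.0], 4.9],
  [[0, 0, 0], [0, 0, -0.6], 4.9],
])

```text
time: 17.18
position: [0.5681, -0.0497, 0.1632]
eef_rot: [[-0.994, -0.109, 0.002], [-0.109, 0.994, -0.0], [-0.002, -0.001, -1.0]]
force: [0.6, 0.0, -2.0]
grip_width: 0.0495
gripper_force: 29.3
```

>>> move_arm([
  [[0, 0, 0], [0, 0, -0.3], 4.9],
  [[0, 0, 0], [0, 0, 0], 4.9],
  [[0, 0, 0], [0, 0, 0], 4.9],
  [[0, 0, 0], [0, 0, 0], 4.9],
  [[0, 0, 0], [0, 0, 0], 4.9],
])

```text
time: 17.6
position: [0.5671, -0.0495, 0.1636]
eef_rot: [[-0.994, -0.109, -0.001], [-0.109, 0.994, 0.0], [0.001, 0.0, -1.0]]
force: [-0.1, -0.2, -1.4]
grip_width: 0.0495
gripper_force: 29.3
```

```bash
python3 roll.py 11 .162
python3 - <<'E'
from h import *
# cover check: knob in scene view vs wood stand
im=cv2.imread("pics/s11.png"); k=(im.max(2)<70).astype(np.uint8)*255
for b in blobs(k,(395,210,440,260),15): print("knob",b[:2],plane("scene",b[0],.134))
x=arm.sense();print(abs(x["joint_vel"]).max(),x["time"])
E
```

```text
scene ((np.float64(255.8), np.float64(217.0)), 949) [ 0.6162 -0.0696  0.162 ]
scene ((np.float64(283.0), np.float64(231.3)), 357) [0.6224 0.01   0.162 ]
wrist ((np.float64(245.8), np.float64(357.7)), 345)
wrist ((np.float64(326.1), np.float64(347.2)), 299)
[ 0.5672 -0.0496  0.1637] [-0.3623  0.5361 -1.1702] 0.049508439331614335 29.3239563703537
knob ((np.float64(417.9), np.float64(234.3)), 138) [0.44025299 0.25841366 0.134     ]
0.0033584854199745348 17.7
```

Run:
```python
from h import *
m=imaging.camera_model("scene")
def pr(P):
    q=m["world_to_cam"]@[*P,1]; q=m["mtx"]@q[:3]; return (q[:2]/q[2]).round(1)
e=pr((.642,-.0427,.162)); print("expected roll px",e)
a,b=cv2.imread("pics/s10.png"),cv2.imread("pics/s11.png")
print("plate spot before/after",a[256:262:2,258:266:3].tolist(),b[256:262:2,258:266:3].tolist())
x,y=e.astype(int); print("at expected",cv2.cvtColor(b,cv2.COLOR_BGR2HSV)[y-9:y+14:3,x-9:x+10:3].tolist())
w0,w1=cv2.imread("pics/w10.png"),cv2.imread("pics/w11.png")
print([w0[y,240:305:8].tolist() for y in(350,358)],[w1[y,240:305:8].tolist() for y in(350,358)])
```

```text
expected roll px [258.6 227.7]
plate spot before/after [[[93, 144, 187], [86, 137, 184], [61, 111, 169]], [[64, 112, 171], [71, 121, 178], [66, 118, 174]], [[63, 111, 167], [69, 119, 175], [63, 112, 170]]] [[[255, 255, 255], [255, 255, 255], [252, 252, 250]], [[255, 255, 255], [255, 255, 255], [186, 192, 195]], [[255, 255, 255], [249, 249, 247], [242, 242, 241]]]
at expected [[[135, 2, 209], [126, 10, 128], [108, 23, 109], [8, 59, 139], [14, 78, 179], [11, 135, 144], [11, 127, 141]], [[108, 12, 103], [6, 42, 121], [25, 76, 255], [13, 168, 150], [14, 162, 157], [18, 114, 193], [14, 170, 135]], [[108, 27, 113], [14, 160, 214], [13, 169, 158], [14, 162, 151], [14, 161, 169], [15, 147, 170], [13, 167, 154]], [[110, 7, 110], [15, 159, 200], [14, 162, 165], [14, 157, 175], [14, 154, 176], [14, 162, 167], [12, 124, 150]], [[8, 48, 121], [14, 161, 177], [14, 161, 162], [14, 158, 169], [14, 158, 169], [14, 175, 162], [12, 20, 127]], [[10, 133, 138], [13, 164, 149], [13, 163, 155], [13, 160, 161], [14, 164, 160], [106, 28, 172], [113, 10, 106]], [[11, 128, 153], [16, 121, 167], [13, 176, 139], [13, 168, 152], [13, 166, 152], [109, 23, 124], [120, 5, 109]], [[12, 46, 187], [98, 4, 251], [0, 0, 255], [19, 38, 181], [16, 72, 139], [15, 9, 112], [105, 4, 135]]]
[[[247, 247, 247], [145, 162, 175], [74, 105, 142], [56, 75, 108], [56, 76, 109], [55, 74, 108], [69, 97, 129], [165, 181, 193], [204, 216, 222]], [[74, 109, 148], [61, 93, 144], [64, 97, 151], [54, 78, 117], [55, 79, 118], [54, 78, 118], [53, 77, 115], [52, 74, 111], [80, 109, 139]]] [[[68, 88, 130], [98, 111, 129], [67, 92, 124], [55, 70, 97], [56, 70, 99], [55, 70, 98], [60, 80, 107], [67, 88, 119], [72, 94, 139]], [[68, 100, 137], [57, 83, 128], [52, 72, 106], [53, 72, 105], [52, 71, 105], [51, 70, 104], [50, 69, 103], [48, 67, 98], [58, 82, 109]]]
```

The plate is bare and the roll sits where expected between the jaws, about 10 cm above it. The cover's knob is still over the wooden stand. Handing in.

```bash
python3 -c "
from cell import finish_job
print(finish_job())"
```

```text
the job is handed in; nothing more can be done
None
```

I handed the job in at about 17.7 s of the 67 s limit: the cover is on the wooden stand and the roll is in the tongs about 10 cm above the plate, by the last images and sensor readings. I have no verdict back, and I viewed 11 pictures where 10 were allowed.

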